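# Get the gauge block out from between the tape roll and the lens cap

### The job

I need the gauge block from the kit tray, but the tape roll and the lens cap stand in the way, one on either side of it: first clear both onto the white side mat, then lay the gauge block flat on the middle of the round-topped set-up block (not the square one). Then put the roll and the cap back on the tray, each on the place it came from, and leave the marker pen, screwdriver and hex key alone.

Things in the scene. Friction and masses are not known exactly. Their poses are not given: they have to be found in the camera images.
- tape_center (a point): centre, half-way up, of the roll of black tape: a ring with a tan core, 55 mm across (53 mm the other way), 19 mm tall, lying flat, 60 g. At the start it lies on one of the two round inlays of the kit tray, either one; that is its own place, where it must return.
- cap_center (a point): centre, half-way up, of the black lens cap: a flat disc 40 mm across, 10 mm tall, lying flat, 25 g. At the start it lies on the other round inlay of the kit tray; that is its own place, where it must return.
- gauge_center (a point): centre, half-way up, of the gauge block: a plain grey steel block lying flat, 30 mm along its x, 20 mm along its y, 9 mm tall (z up), 45 g. At the start it lies at the middle of the kit tray, its x along the tray's x, between two fixed cheeks (7 mm from each of its ends) and between the roll and the cap.
- kit_tray: fixed aluminium plate, 90 mm (x) by 180 mm (y), 6 mm thick; origin at the centre of its underside, on the worktop. Two flush round grey inlays, 62 mm across, at x = 0, y = +-43 mm: places of roll and cap. Two steel cheeks at x = +-26 mm (8 mm thick, 28 mm long in y, top 24 mm above the worktop) form a 44 mm wide bay, so that the gauge block can be gripped only along the tray's y.
- side_mat: fixed white plastic mat, 100 mm along its x, 170 mm along its y, 2 mm thick; origin at the centre of its underside, on the worktop. The side area: empty at the start, with room for roll and cap side by side along y. It and the kit tray may be either way round on the worktop (one left, one in the middle).
- round_anvil: fixed low set-up block: grey square foot 74 x 74 x 8 mm with a ROUND steel table 56 mm across on it, its flat top 18 mm above the worktop; origin at the centre of the underside, on the worktop. The gauge block goes on the middle of its top. To its right a square frame post, 40 mm thick and taller than the arm, stands at x 0.37, y -0.46 m: keep the arm off it.
- square_anvil: fixed low set-up block of the same size with a SQUARE steel table 50 x 50 mm, top 18 mm above the worktop; origin at the centre of the underside. Not used. It and the round one may stand either way round, at the right of the worktop.
- marker_pen: bystander: blue and white pen, 135 mm long, lying near the front edge of the worktop; origin at the centre of its underside. Leave alone.
- screwdriver: bystander: orange-handled screwdriver, 188 mm long, lying behind the work; origin at the centre of its underside. Leave alone.
- hex_key: bystander: black L-shaped hex key, 83 mm long, lying behind the work; origin at the centre of its underside. Leave alone.
Not all that is in view belongs to the job. What is shaped like the part that bears gauge_center but orange is not meant.

How it is judged:
On the way, in this order (a step that is already met when the one before it is completed fails the run):
1. the tape roll and the lens cap both lie on the white mat (centres over it), let go, the gauge block not yet taken from its bay (moved under 20 mm) (x of tape_center in the frame of side_mat between -0.05 and 0.05 m and y of tape_center in the frame of side_mat between -0.085 and 0.085 m and z of tape_center in the frame of side_mat below 0.0155 m and x of cap_center in the frame of side_mat between -0.05 and 0.05 m and y of cap_center in the frame of side_mat between -0.085 and 0.085 m and z of cap_center in the frame of side_mat below 0.011 m and contact force between the fingers and tape below 0.05 N and contact force between the fingers and cap below 0.05 N and contact force between the fingers and gauge below 0.05 N and distance of gauge_center from where it was at the start of the episode below 0.02 m), for 0.2 s.
2. the gauge block lies flat on the round table within 12 mm of its middle, let go, the roll and the cap still on the mat (x of tape_center in the frame of side_mat between -0.05 and 0.05 m and y of tape_center in the frame of side_mat between -0.085 and 0.085 m and z of tape_center in the frame of side_mat below 0.0155 m and x of cap_center in the frame of side_mat between -0.05 and 0.05 m and y of cap_center in the frame of side_mat between -0.085 and 0.085 m and z of cap_center in the frame of side_mat below 0.011 m and horizontal distance between gauge_center and round_anvil below 0.012 m and z of gauge_center in the frame of round_anvil between 0.0195 and 0.0255 m and angle between gauge_center's own z axis and vertical below 0.1 rad and contact force between the fingers and tape below 0.05 N and contact force between the fingers and cap below 0.05 N and contact force between the fingers and gauge below 0.05 N), for 0.2 s.
At the end, for the whole second after the job is handed in: The gauge block lies flat on the round table, its centre within 12 mm of the table's; the tape roll and the lens cap lie flat on the tray, each within 15 mm of where it was at the start; all are released and at rest (horizontal distance between gauge_center and round_anvil below 0.012 m and z of gauge_center in the frame of round_anvil between 0.0195 and 0.0255 m and angle between each of gauge_center, tape_center, cap_center's own z axis and vertical below 0.1 rad and distance of each of tape_center, cap_center from where it was at the start of the episode below 0.015 m and linear speed of each of tape, cap, gauge below 0.02 m/s and contact force between the fingers and tape below 0.05 N and contact force between the fingers and cap below 0.05 N and contact force between the fingers and gauge below 0.05 N); the robot touches nothing.
It fails at once if the marker pen is moved more than 30 mm (distance of marker_pen from where it was at the start of the episode above 0.03 m).
It fails at once if the screwdriver is moved more than 30 mm (distance of screwdriver from where it was at the start of the episode above 0.03 m).
It fails at once if the hex key is moved more than 30 mm (distance of hex_key from where it was at the start of the episode above 0.03 m).
It also fails if it takes over 115 s, if anything falls off the work surface, if the arm or the gripper's body presses on something with over 40 N, if the wrist force passes 120 N, or if a joint passes its speed limit or range.

### The arm

A 7-joint arm with a two-finger parallel gripper is mounted at the origin on a cart in front of the work surface, level with it; the furniture and walls round the work are solid. World frame = base frame: x ahead of the robot, y to its left, z up, the work surface at z = 0. Lengths are in m, angles in rad, forces in N, time in s.
With the tool pointing down it reaches from about 0.425 to 0.925 m from the base axis. Payload 6.8 kg.
Tool frame: the origin (TCP) lies between the finger pads; the fingertips stand finger_overhang ahead of it and the grasp point (between the pads) lies 6 mm ahead of it (finger_overhang is the distance from the TCP to the fingertips, in m); z points along the fingers, y is the line along which they close (so a half turn about z gives the same grasp; the last joint's range is limited). The gripper opens to 85 mm and grips with 20 to 120 N. Pads are 22 mm wide; open, the fingers measure 114 mm over their backs; the gripper's body (76 mm by 85 mm) begins 54 mm behind the grasp point. The pads swing forward as they close: fully open they stand 13 mm farther back than shut.
Start: joints at [1.064, 0.477, 0.022, 1.555, -0.011, 1.109, -0.083], TCP at [0.262, -0.622, 0.256] pointing down, gripper open.
Joint ranges: [-2.96, 2.96], [-0.34, 2.1], [-1.41, 1.46], [0.24, 2.44], [-1.37, 4.51], [0.17, 1.92], [-2.96, 2.96]. Speed limits (rad/s): [2.39, 2.39, 3.14, 3.14, 3.14, 3.14, 3.14].

### API

Orientations are given as a unit quaternion [w, x, y, z].
In Python, from station import * gives the robot as it stands.
- The arm moves only by the tool drive_tool, never from a script. Its argument "increments" is a list of rows, each an object of numbers: "claw": the finger opening in m, from 0 to 0.0854; "dx", "dy", "dz": the shift along the tool's x, y, z in m; "wx", "wy", "wz": the turn, a rotation vector about the tool's x, y, z in degrees. A call has 1 to 20 rows; each row shifts and turns the commanded pose from where the row before left it, along the tool's axes as they then stand; what a row does not reach is not made up. A row lasts 1/8 s, in which the tool goes at most 62.5 mm and 10.7 degrees, less where a joint would pass 70% of its speed; a pose out of reach is approached as far as the arm can. A call with a gripper value outside its range is refused whole. The fingers move at their own pace and stop on an object; "newtons" is the grip in N (left out, the last holds). Time passes only in rows, so rows that do not move let the fingers close. It gives the time, the measured TCP pose, the force, the opening and the grip force at its end, in the units of the state.
- get_obs(): the state, without advancing time (a new reading comes with each control period).
- read_camera(name): name is "scene" or "top" or "wrist"; returns (picture, depth): 480x640x3 uint8, red, green, blue; 480x640 float32, m along the optical axis (not along the pixel's ray), 0 where there is no reading.
- calibration(name): a dict with "intrinsics" (3x3 intrinsics, pixels), "R" (3x3) and "t" (3): a world point X has camera coordinates R X + t; the wrist camera has in their place "mount" (4x4, takes a point from camera to tool coordinates, whose origin is the TCP and whose axes are the flange's). Camera axes: x right, y down, z forward; pixel columns grow to the right and rows downward; lengths in m; the calibration is good to about 2 mm. A picture is of the moment at which its call begins: read the wrist's pose just before it. calibration takes no time and is no camera call.
- hand_in(): hands the job in; it is judged then, once.
The state is a dict: "t": time; "q": joint angles; "joint_vel": joint speeds; "joint_torque": joint torques, N m; "eef_pos": TCP position; "tool_rot": TCP orientation; "contact_force": force on the tool from outside, world axes, zero at the start; "torque": the same for the moment, N m; "gripper_width": opening from 0.0 (shut) to 1.0 (fully open); "grasp_force": force on a finger pad.
Only numpy, scipy, OpenCV 4.12 (cv2) and the standard library are available. Lean on these libraries where they do the work, as an engineer would, in place of code of your own. Each camera call takes 0.05 s, during which the arm holds its last target. There are 200 camera calls.

## Working session

There is one attempt and no reset: what is moved stays moved. The work goes in short steps, Python scripts to look and compute and a tool call to move; the robot and the scene stay as the last step left them, time stands still between calls to the robot, and variables do not carry over. Pictures are saved under pics/ and viewed, at most 14 in all, crops included, and the job is handed in when it is done.

Besides the shell and the picture viewer there is one more tool, called after "Emit:" as name([rows], argument=value, ...), one row to a line, values as JSON. drive_tool: Moves the arm, as the interface text tells. Its arguments: {"type":"object","properties":{"increments":{"type":"array","items":{"type":"object","properties":{"claw":{"type":"number"},"dx":{"type":"number"},"dy":{"type":"number"},"dz":{"type":"number"},"wx":{"type":"number"},"wy":{"type":"number"},"wz":{"type":"number"}}}},"newtons":{"type":"number"}},"required":["increments"]}

```bash
mkdir -p pics; ls
python3 - <<'E'
from station import *
import cv2
o=get_obs();print({k:o[k] for k in('t','eef_pos','tool_rot','gripper_width')})
for n in('top','scene'):
    p,d=read_camera(n);cv2.imwrite(f'pics/{n}0.png',p[:,:,::-1]);import numpy as np;np.save(f'pics/{n}0.npy',d)
    c=calibration(n);print(n,c)
print(calibration('wrist'))
E
```

```text
pics
{'t': 0.0, 'eef_pos': array([ 0.2618793 , -0.62156377,  0.25534017]), 'tool_rot': array([-8.51056685e-04,  9.80190184e-01,  1.98056626e-01, -2.29248649e-04]), 'gripper_width': 1.0004101658028852}
top {'intrinsics': array([[443.25287901,   0.        , 328.56275329],
       [  0.        , 443.25287901, 238.57477022],
       [  0.        ,   0.        ,   1.        ]]), 'R': array([[-0.01356785, -0.99943831, -0.03064266],
       [-0.99930998,  0.01461305, -0.03414711],
       [ 0.03457571,  0.03015822, -0.99894695]]), 't': array([0.04030857, 0.51366836, 0.90546489])}
scene {'intrinsics': array([[549.17419682,   0.        , 320.09096192],
       [  0.        , 549.17419682, 238.92594175],
       [  0.        ,   0.        ,   1.        ]]), 'R': array([[-0.88160561, -0.47197623,  0.00315894],
       [-0.34608181,  0.64186725, -0.68427613],
       [ 0.32093445, -0.60435493, -0.72921616]]), 't': array([0.48563852, 0.20176688, 0.83812458])}
{'intrinsics': array([[415.00665742,   0.        , 318.23706132],
       [  0.        , 415.00665742, 235.26699526],
       [  0.        ,   0.        ,   1.        ]]), 'mount': array([[-1.16083825e-03, -9.48912986e-01, -3.15535729e-01,
         8.10361571e-02],
       [ 9.99999059e-01, -8.71056087e-04, -1.05940688e-03,
         8.13420698e-05],
       [ 7.30435625e-04, -3.15536662e-01,  9.48913105e-01,
        -1.17961822e-01],
       [ 0.00000000e+00,  0.00000000e+00,  0.00000000e+00,
         1.00000000e+00]])}
```

View pics/top0.png

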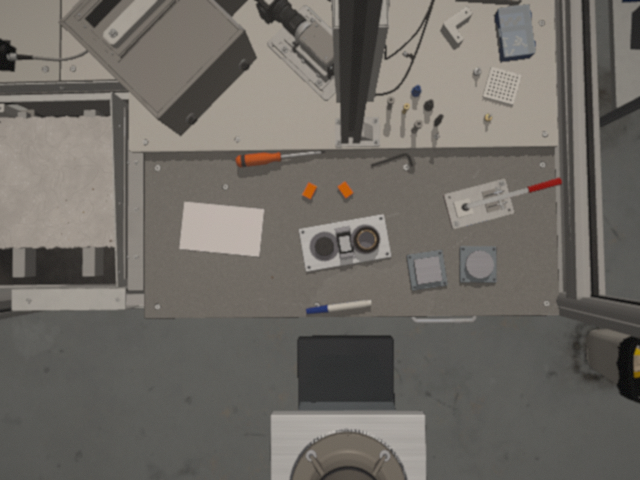

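View pics/scene0.png

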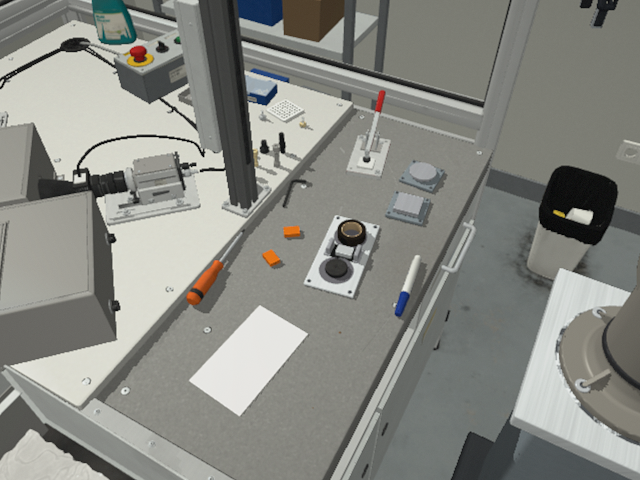

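The tray is in the middle of the top view (345,242) with the cap at (322,246), the gauge at (346,243) and the roll at (367,238). The mat is on the left at (222,229). The round anvil is at (480,265) and the square one at (427,270). Orange decoys lie at (310,191) and (345,190). I'll confirm these in an enlarged crop.

```bash
cat > h.py <<'E'
import numpy as np,cv2
from station import *
def w(name,pts,z,c=None):
    c=c or calibration(name);K,R,t=c['intrinsics'],c['R'],c['t'];C=-R.T@t
    o=[]
    for u,v in pts:
        r=R.T@np.linalg.inv(K)@[u,v,1];o.append(C+r*(z-C[2])/r[2])
    return np.array(o)
def wrist():
    o=get_obs();p,d=read_camera('wrist');c=calibration('wrist')
    q=o['tool_rot'];from scipy.spatial.transform import Rotation as Ro
    T=np.eye(4);T[:3,:3]=Ro.from_quat([q[1],q[2],q[3],q[0]]).as_matrix();T[:3,3]=o['eef_pos']
    M=np.linalg.inv(T@c['mount']);return p,d,dict(intrinsics=c['intrinsics'],R=M[:3,:3],t=M[:3,3])
E
python3 - <<'E'
from h import *
p=cv2.imread('pics/top0.png')
cv2.imwrite('pics/c1.png',cv2.resize(p[170:310,290:510],None,fx=3.6,fy=3.6,interpolation=cv2.INTER_CUBIC))
m=(p.min(2)>200).astype(np.uint8);m[:, :170]=0;m[:,275:]=0;m[:190]=0;m[265:]=0
r=cv2.minAreaRect(cv2.findNonZero(m));b=cv2.boxPoints(r);print('mat',r,w('top',list(b)+[r[0]],.002).round(3))
print(w('top',[(367,238),(322,246),(346,243),(480,265)],.015).round(3))
d=np.load('pics/top0.npy')
c=calibration('top')
for u,v in [(580,100),(580,200),(580,280),(575,305),(600,320),(630,310),(600,350),(540,100),(365,60),(445,320)]:
    z=d[v,u];X=c['R'].T@(np.linalg.inv(c['intrinsics'])@[u,v,1]*z-c['t']);print(u,v,X.round(3))
E
```

```text
Traceback (most recent call last):
cv2.error: OpenCV(4.12.0) /io/opencv/modules/imgproc/src/convhull.cpp:143: error: (-215:Assertion failed) total >= 0 && (depth == CV_32F || depth == CV_32S) in function 'convexHull'
```

View pics/c1.png

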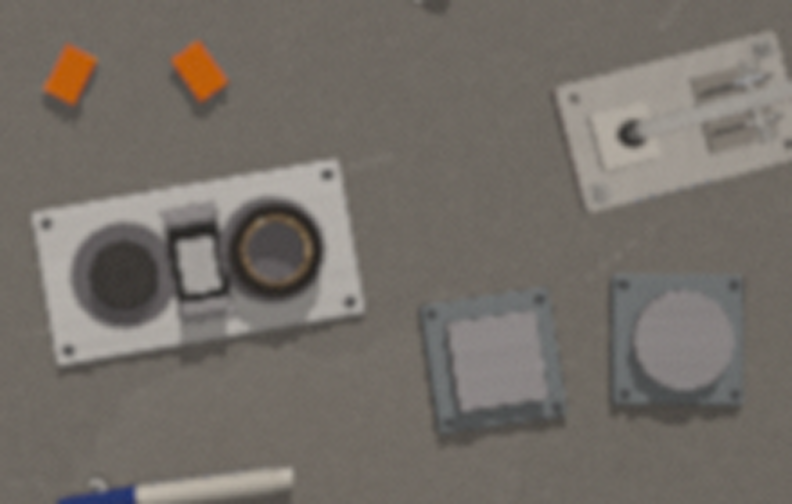

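The crop shows the grey gauge block between the cheeks at crop (200,265), with the roll at (275,248) and the cap at (124,274). There are two orange look-alikes at (70,75) and (200,72); they are not meant, because the gauge is grey. The round table is at (685,340) and the square one at (498,360).

Run:
```python
from h import *
f=lambda L:[(a/3.6+290,b/3.6+170) for a,b in L]
p=cv2.imread('pics/top0.png')
m=(p.min(2)>170).astype(np.uint8);m[:, :170]=0;m[:,275:]=0;m[:190]=0;m[265:]=0
r=cv2.minAreaRect(cv2.findNonZero(m));b=cv2.boxPoints(r);print('mat',r,w('top',list(b)+[r[0]],.002).round(3))
t=w('top',f([(33,212),(337,160),(365,312),(62,366)]),.006);print('tray',t.round(3),t.mean(0))
a=(t[0]+t[3]-t[1]-t[2])/2;print('tray y dir deg',np.degrees(np.arctan2(a[1],a[0])),np.linalg.norm(a))
print('roll',w('top',f([(275,248)]),.025),'cap',w('top',f([(124,274)]),.016),'gauge',w('top',f([(200,265)]),.015),'round',w('top',f([(685,340)]),.018))
d=np.load('pics/top0.npy')
c=calibration('top')
for u,v in [(580,100),(580,200),(580,280),(575,305),(600,320),(630,310),(600,350),(540,100),(365,60),(445,320)]:
    z=d[v,u];X=c['R'].T@(np.linalg.inv(c['intrinsics'])@[u,v,1]*z-c['t']);print(u,v,X.round(3))
```

```text
mat ((221.302001953125, 228.48019409179688), (77.51339721679688, 44.87617492675781), 5.710592269897461) [[0.501 0.345 0.002]
 [0.595 0.335 0.002]
 [0.576 0.172 0.002]
 [0.483 0.182 0.002]
 [0.539 0.258 0.002]]
tray [[ 0.535  0.094  0.006]
 [ 0.563 -0.081  0.006]
 [ 0.475 -0.096  0.006]
 [ 0.446  0.078  0.006]] [ 0.50486075 -0.00122514  0.006     ]
tray y dir deg 99.09217353278746 0.17692870190189208
roll [[ 0.51188987 -0.04396368  0.025     ]] cap [[0.498635   0.04151228 0.016     ]] gauge [[ 0.5031624  -0.00178178  0.015     ]] round [[ 0.45714194 -0.27295602  0.018     ]]
580 100 [ 0.765 -0.446  0.085]
580 200 [ 0.576 -0.438  0.088]
580 280 [ 0.428 -0.436  0.083]
575 305 [ 0.381 -0.429  0.076]
600 320 [ 0.363 -0.434  0.147]
630 310 [ 0.391 -0.433  0.228]
600 350 [ 0.121 -0.923 -0.725]
540 100 [ 0.791 -0.403  0.016]
365 60 [ 0.707 -0.024  0.414]
445 320 [ 0.328 -0.227 -0.103]
```

Run:
```python
import station
print([n for n in dir(station) if not n.startswith('__')]); print(getattr(station,'finger_overhang',None))
print(list(station.get_obs().keys()))
```

```text
['PlanningError', 'calibration', 'finger_overhang', 'get_obs', 'hand_in', 'read_camera']
0.025
['t', 'q', 'joint_vel', 'joint_torque', 'eef_pos', 'tool_rot', 'contact_force', 'torque', 'grasp_force', 'gripper_width']
```

Emit:
drive_tool([
  {"dx":-0.034,"dy":-0.025},
  {"dx":-0.034,"dy":-0.025},
  {"dx":0.022,"dy":-0.04},
  {"dx":0.022,"dy":-0.04},
  {"dx":0.022,"dy":-0.04},
  {"dx":0.022,"dy":-0.04},
  {},
])

```text
schema error: expected keys claw, dx, dy, dz, wx, wy, wz
```

Emit:
drive_tool([
  {"dx":-0.034,"dy":-0.025,"dz":0,"wx":0,"wy":0,"wz":0,"claw":0.085},
  {"dx":-0.034,"dy":-0.025,"dz":0,"wx":0,"wy":0,"wz":0,"claw":0.085},
  {"dx":0.022,"dy":-0.04,"dz":0,"wx":0,"wy":0,"wz":0,"claw":0.085},
  {"dx":0.022,"dy":-0.04,"dz":0,"wx":0,"wy":0,"wz":0,"claw":0.085},
  {"dx":0.022,"dy":-0.04,"dz":0,"wx":0,"wy":0,"wz":0,"claw":0.085},
  {"dx":0.022,"dy":-0.04,"dz":0,"wx":0,"wy":0,"wz":0,"claw":0.085},
  {"dx":0,"dy":0,"dz":0,"wx":0,"wy":0,"wz":0,"claw":0.085},
])

```text
t: 0.98
eef_pos: [0.1993, -0.4177, 0.256]
tool_rot: [-0.001, 0.98, 0.2, -0.0]
contact_force: [-0.5, -0.2, -0.3]
gripper_width: 0.998
grasp_force: 0.0
```

Emit:
drive_tool([
  {"dx":0.035,"dy":-0.014,"dz":0,"wx":0,"wy":0,"wz":0,"claw":0.085},
  {"dx":0.035,"dy":-0.014,"dz":0,"wx":0,"wy":0,"wz":0,"claw":0.085},
  {"dx":0.035,"dy":-0.014,"dz":0,"wx":0,"wy":0,"wz":0,"claw":0.085},
  {"dx":0.0425,"dy":-0.028,"dz":0,"wx":0,"wy":0,"wz":0,"claw":0.085},
  {"dx":0.0425,"dy":-0.028,"dz":0,"wx":0,"wy":0,"wz":0,"claw":0.085},
  {"dx":0.0425,"dy":-0.028,"dz":0,"wx":0,"wy":0,"wz":0,"claw":0.085},
  {"dx":0.0425,"dy":-0.028,"dz":0,"wx":0,"wy":0,"wz":0,"claw":0.085},
  {"dx":0.0425,"dy":-0.028,"dz":0,"wx":0,"wy":0,"wz":0,"claw":0.085},
  {"dx":0.0425,"dy":-0.028,"dz":0,"wx":0,"wy":0,"wz":0,"claw":0.085},
  {"dx":0.0425,"dy":-0.028,"dz":0,"wx":0,"wy":0,"wz":0,"claw":0.085},
  {"dx":0.0425,"dy":-0.028,"dz":0,"wx":0,"wy":0,"wz":0,"claw":0.085},
  {"dx":0,"dy":0,"dz":0,"wx":0,"wy":0,"wz":-9.5,"claw":0.085},
  {"dx":0,"dy":0,"dz":0,"wx":0,"wy":0,"wz":-9.5,"claw":0.085},
  {"dx":0,"dy":0,"dz":0,"wx":0,"wy":0,"wz":-9.5,"claw":0.085},
  {"dx":0,"dy":0,"dz":0,"wx":0,"wy":0,"wz":-9.5,"claw":0.085},
  {"dx":0,"dy":0,"dz":0,"wx":0,"wy":0,"wz":-9.5,"claw":0.085},
  {"dx":0,"dy":0,"dz":0,"wx":0,"wy":0,"wz":-9.5,"claw":0.085},
  {"dx":0,"dy":0,"dz":0,"wx":0,"wy":0,"wz":-9.5,"claw":0.085},
  {"dx":0,"dy":0,"dz":0,"wx":0,"wy":0,"wz":-9.5,"claw":0.085},
  {"dx":0,"dy":0,"dz":0,"wx":0,"wy":0,"wz":0,"claw":0.085},
])

```text
t: 3.48
eef_pos: [0.5063, -0.0035, 0.2561]
tool_rot: [-0.0, 0.651, 0.759, 0.0]
contact_force: [0.3, 0.7, 0.3]
gripper_width: 0.994
grasp_force: 0.0
```

Run:
```python
from h import *
p,d,c=wrist();o=get_obs();print(o['t'],o['eef_pos'],o['tool_rot'],o['q'].round(2) if hasattr(o['q'],'round') else o['q'])
cv2.imwrite('pics/w1.png',p[:,:,::-1]);np.savez('pics/w1.npz',d=d,**c)
```

```text
3.525 [ 0.50622759 -0.00344757  0.2560735 ] [-2.56239985e-04  6.52136958e-01  7.58101115e-01  1.44292654e-04] [ 0.48  0.27 -0.7   1.92  0.2   1.02 -0.15]
```

View pics/w1.png

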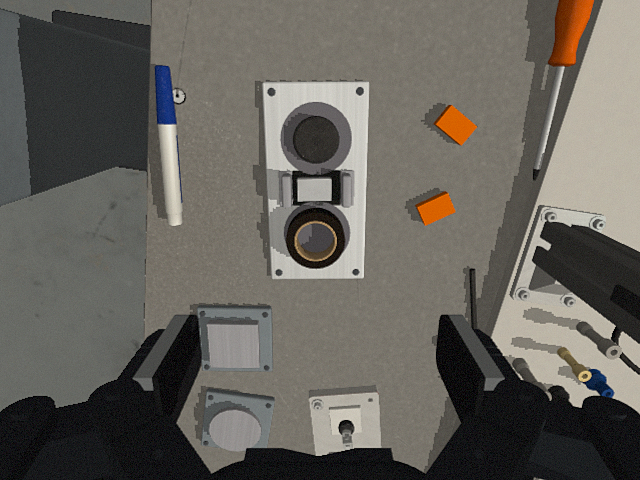

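The wrist view shows the cap at about (316,139), the gauge at (314,189), the roll at (316,238), the square anvil at (233,345) and the round one at (236,428). I'll take an enlarged crop to measure.

Run:
```python
from h import *
p=cv2.imread('pics/w1.png')
cv2.imwrite('pics/w1c.png',cv2.resize(p[75:285,250:380],None,fx=2.8,fy=2.8,interpolation=cv2.INTER_CUBIC))
z=np.load('pics/w1.npz');c={k:z[k] for k in('intrinsics','R','t')};d=z['d']
K=c['intrinsics'];v,u=np.mgrid[75:460,150:400];D=d[75:460,150:400]
X=(np.stack([(u-K[0,2])*D/K[0,0],(v-K[1,2])*D/K[1,1],D],-1)-c['t'])@c['R']
def mid(name,m):
    P=X[m];
    if len(P)>10: r=cv2.minAreaRect(P[:,:2].astype(np.float32));print(name,len(P),P.mean(0).round(4),np.round(r,4) if 0 else r)
H=X[...,2];inb=lambda a,b,r:np.hypot(X[...,0]-a,X[...,1]-b)<r
for n,a,b,r,lo,hi in[('roll',.512,-.044,.034,.019,.03),('cap',.498,.042,.03,.0115,.022),('gauge',.503,-.002,.018,.011,.02),('round',.457,-.273,.05,.0145,.022),('tray',.505,-.001,.11,.004,.03),('sq',.45,-.16,.045,.0145,.022)]:
    mid(n,inb(a,b,r)&(H>lo)&(H<hi))
```

```text
roll 1708 [ 0.5095 -0.0428  0.0244] ((0.5097933411598206, -0.043589986860752106), (0.05237194150686264, 0.0529513955116272), 50.133724212646484)
cap 1732 [0.4971 0.043  0.0158] ((0.49727487564086914, 0.042667094618082047), (0.038796477019786835, 0.038674600422382355), 52.11655044555664)
gauge 822 [ 5.023e-01 -4.000e-04  1.530e-02] ((0.5026171803474426, -0.0042862668633461), (0.02983148954808712, 0.028969043865799904), 9.089508056640625)
round 1782 [ 0.4564 -0.2697  0.018 ] ((0.456391841173172, -0.27122417092323303), (0.05494039133191109, 0.05597742274403572), 12.198740005493164)
tray 19643 [0.5026 0.0082 0.0099] ((0.482156902551651, -0.0029239803552627563), (0.13376642763614655, 0.17948691546916962), 9.050580024719238)
sq 2275 [ 0.4459 -0.1659  0.0181] ((0.4457685053348541, -0.1670430302619934), (0.05005370453000069, 0.051045238971710205), 7.801658630371094)
```

View pics/w1c.png

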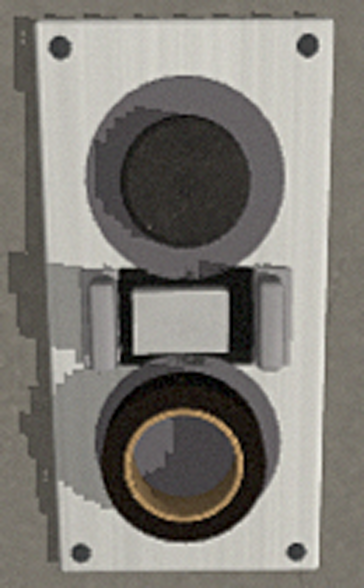

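Run:
```python
from h import *
z=np.load('pics/w1.npz');d=z['d'];c=calibration('wrist');K=c['intrinsics'];M=c['mount']
v,u=np.mgrid[300:470,100:540];D=d[300:470,100:540]
P=np.stack([(u-K[0,2])*D/K[0,0],(v-K[1,2])*D/K[1,1],D],-1)@M[:3,:3].T+M[:3,3]
m=(D>0)&(abs(P[...,0])<.03)&(P[...,2]<.06)&(abs(P[...,1])>.03)
print(m.sum(),[np.percentile(P[m][:,2],q).round(4) for q in(50,90,99,100)], P[m][P[m][:,2].argsort()[-5:]].round(4))
```

```text
20894 [np.float64(-0.0303), np.float64(-0.0009), np.float64(0.0092), np.float64(0.0126)] [[-0.0026 -0.0429  0.0121]
 [ 0.0063 -0.0429  0.0122]
 [ 0.0015  0.0427  0.0125]
 [-0.006   0.0427  0.0125]
 [ 0.0023  0.0427  0.0126]]
```

Emit:
drive_tool([
  {"dx":-0.0402,"dy":-0.0022,"dz":0.03,"wx":0,"wy":0,"wz":0,"claw":0.085},
  {"dx":0,"dy":0,"dz":0.05,"wx":0,"wy":0,"wz":0,"claw":0.085},
  {"dx":0,"dy":0,"dz":0.05,"wx":0,"wy":0,"wz":0,"claw":0.085},
  {"dx":0,"dy":0,"dz":0.04,"wx":0,"wy":0,"wz":0,"claw":0.085},
  {"dx":0,"dy":0,"dz":0.02,"wx":0,"wy":0,"wz":0,"claw":0.085},
  {"dx":0,"dy":0,"dz":0,"wx":0,"wy":0,"wz":0,"claw":0.085},
])

```text
t: 4.28
eef_pos: [0.5089, -0.043, 0.0649]
tool_rot: [-0.001, 0.651, 0.759, -0.001]
contact_force: [-0.5, -0.1, 0.8]
gripper_width: 0.995
grasp_force: 0.0
```

Emit:
drive_tool([
  {"dx":-0.0005,"dy":0.001,"dz":0.02,"wx":0,"wy":0,"wz":0,"claw":0.085},
  {"dx":0,"dy":0,"dz":0.014,"wx":0,"wy":0,"wz":0,"claw":0.085},
  {"dx":0,"dy":0,"dz":0,"wx":0,"wy":0,"wz":0,"claw":0.065},
  {"dx":0,"dy":0,"dz":0,"wx":0,"wy":0,"wz":0,"claw":0.04},
  {"dx":0,"dy":0,"dz":0,"wx":0,"wy":0,"wz":0,"claw":0.04},
  {"dx":0,"dy":0,"dz":0,"wx":0,"wy":0,"wz":0,"claw":0.04},
  {"dx":0,"dy":0,"dz":0,"wx":0,"wy":0,"wz":0,"claw":0.04},
  {"dx":0,"dy":0,"dz":0,"wx":0,"wy":0,"wz":0,"claw":0.04},
], newtons=40)

```text
t: 5.28
eef_pos: [0.5113, -0.0432, 0.0329]
tool_rot: [0.0, 0.65, 0.76, 0.0]
contact_force: [-2.1, -0.1, 6.7]
gripper_width: 0.599
grasp_force: 42.3
```

Emit:
drive_tool([
  {"dx":0,"dy":0,"dz":-0.025,"wx":0,"wy":0,"wz":0,"claw":0.04},
  {"dx":0,"dy":0,"dz":-0.045,"wx":0,"wy":0,"wz":0,"claw":0.04},
  {"dx":0.042,"dy":0.0106,"dz":0,"wx":0,"wy":0,"wz":0,"claw":0.04},
  {"dx":0.042,"dy":0.0106,"dz":0,"wx":0,"wy":0,"wz":0,"claw":0.04},
  {"dx":0.042,"dy":0.0106,"dz":0,"wx":0,"wy":0,"wz":0,"claw":0.04},
  {"dx":0.042,"dy":0.0106,"dz":0,"wx":0,"wy":0,"wz":0,"claw":0.04},
  {"dx":0.042,"dy":0.0106,"dz":0,"wx":0,"wy":0,"wz":0,"claw":0.04},
  {"dx":0.042,"dy":0.0106,"dz":0,"wx":0,"wy":0,"wz":0,"claw":0.04},
  {"dx":0,"dy":0,"dz":0.03,"wx":0,"wy":0,"wz":0,"claw":0.04},
  {"dx":0,"dy":0,"dz":0.02,"wx":0,"wy":0,"wz":0,"claw":0.04},
  {"dx":0,"dy":0,"dz":0,"wx":0,"wy":0,"wz":0,"claw":0.04},
])

```text
t: 6.65
eef_pos: [0.5338, 0.2139, 0.0505]
tool_rot: [-0.001, 0.651, 0.759, -0.002]
contact_force: [-0.0, -0.6, -0.7]
gripper_width: 0.6
grasp_force: 42.1
```

Emit:
drive_tool([
  {"dx":0,"dy":0,"dz":0.015,"wx":0,"wy":0,"wz":0,"claw":0.04},
  {"dx":0,"dy":0,"dz":0.006,"wx":0,"wy":0,"wz":0,"claw":0.04},
  {"dx":0,"dy":0,"dz":0,"wx":0,"wy":0,"wz":0,"claw":0.04},
  {"dx":0,"dy":0,"dz":0,"wx":0,"wy":0,"wz":0,"claw":0.06},
  {"dx":0,"dy":0,"dz":0,"wx":0,"wy":0,"wz":0,"claw":0.085},
  {"dx":0,"dy":0,"dz":0,"wx":0,"wy":0,"wz":0,"claw":0.085},
  {"dx":0,"dy":0,"dz":0,"wx":0,"wy":0,"wz":0,"claw":0.085},
  {"dx":0,"dy":0,"dz":-0.03,"wx":0,"wy":0,"wz":0,"claw":0.085},
  {"dx":0,"dy":0,"dz":-0.03,"wx":0,"wy":0,"wz":0,"claw":0.085},
  {"dx":-0.041,"dy":-0.0156,"dz":0,"wx":0,"wy":0,"wz":0,"claw":0.085},
  {"dx":-0.041,"dy":-0.0156,"dz":0,"wx":0,"wy":0,"wz":0,"claw":0.085},
  {"dx":-0.041,"dy":-0.0156,"dz":0,"wx":0,"wy":0,"wz":0,"claw":0.085},
  {"dx":-0.041,"dy":-0.0156,"dz":0,"wx":0,"wy":0,"wz":0,"claw":0.085},
  {"dx":0,"dy":0,"dz":0.02,"wx":0,"wy":0,"wz":0,"claw":0.085},
  {"dx":0,"dy":0,"dz":0,"wx":0,"wy":0,"wz":0,"claw":0.085},
])

```text
t: 8.52
eef_pos: [0.4977, 0.0433, 0.0706]
tool_rot: [-0.001, 0.651, 0.759, -0.001]
contact_force: [0.4, -0.0, -0.0]
gripper_width: 0.995
grasp_force: 0.0
```

Run:
```python
from h import *
o=get_obs();print(o['eef_pos'],o['tool_rot'].round(4))
p,d=read_camera('scene');cv2.imwrite('pics/s1.png',p[:,:,::-1])
```

```text
[0.49769924 0.04331609 0.07061026] [-7.000e-04  6.508e-01  7.593e-01 -7.000e-04]
```

View pics/s1.png

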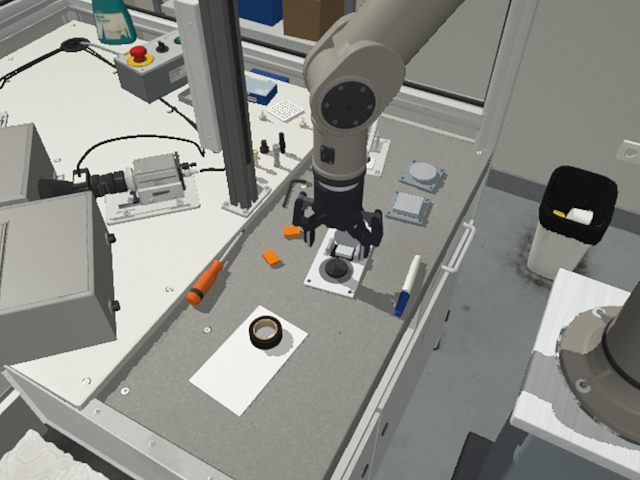

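The roll lies flat on the mat at (266,331). Next I'll grip the cap.

Emit:
drive_tool([
  {"dx":0,"dy":-0.0005,"dz":0.02,"wx":0,"wy":0,"wz":0,"claw":0.085},
  {"dx":0,"dy":0,"dz":0.02,"wx":0,"wy":0,"wz":0,"claw":0.085},
  {"dx":0,"dy":0,"dz":0,"wx":0,"wy":0,"wz":0,"claw":0.06},
  {"dx":0,"dy":0,"dz":0,"wx":0,"wy":0,"wz":0,"claw":0.045},
  {"dx":0,"dy":0,"dz":0,"wx":0,"wy":0,"wz":0,"claw":0.03},
  {"dx":0,"dy":0,"dz":0,"wx":0,"wy":0,"wz":0,"claw":0.03},
  {"dx":0,"dy":0,"dz":0,"wx":0,"wy":0,"wz":0,"claw":0.03},
  {"dx":0,"dy":0,"dz":0,"wx":0,"wy":0,"wz":0,"claw":0.03},
], newtons=30)

```text
t: 9.57
eef_pos: [0.4987, 0.0443, 0.0326]
tool_rot: [0.001, 0.65, 0.76, 0.001]
contact_force: [-2.1, -0.2, 6.0]
gripper_width: 0.431
grasp_force: 29.1
```

Emit:
drive_tool([
  {"dx":0,"dy":0,"dz":-0.025,"wx":0,"wy":0,"wz":0,"claw":0.03},
  {"dx":0,"dy":0,"dz":-0.045,"wx":0,"wy":0,"wz":0,"claw":0.03},
  {"dx":0.0406,"dy":0.0139,"dz":0,"wx":0,"wy":0,"wz":0,"claw":0.03},
  {"dx":0.0406,"dy":0.0139,"dz":0,"wx":0,"wy":0,"wz":0,"claw":0.03},
  {"dx":0.0406,"dy":0.0139,"dz":0,"wx":0,"wy":0,"wz":0,"claw":0.03},
  {"dx":0.0406,"dy":0.0139,"dz":0,"wx":0,"wy":0,"wz":0,"claw":0.03},
  {"dx":0.0406,"dy":0.0139,"dz":0,"wx":0,"wy":0,"wz":0,"claw":0.03},
  {"dx":0.0406,"dy":0.0139,"dz":0,"wx":0,"wy":0,"wz":0,"claw":0.03},
  {"dx":0,"dy":0,"dz":0.03,"wx":0,"wy":0,"wz":0,"claw":0.03},
  {"dx":0,"dy":0,"dz":0.02,"wx":0,"wy":0,"wz":0,"claw":0.03},
  {"dx":0,"dy":0,"dz":0,"wx":0,"wy":0,"wz":0,"claw":0.03},
])

```text
t: 10.95
eef_pos: [0.5421, 0.2956, 0.0498]
tool_rot: [-0.0, 0.651, 0.759, -0.002]
contact_force: [-0.2, -0.7, -0.3]
gripper_width: 0.424
grasp_force: 29.8
```

Emit:
drive_tool([
  {"dx":0,"dy":0,"dz":0.015,"wx":0,"wy":0,"wz":0,"claw":0.03},
  {"dx":0,"dy":0,"dz":0.0055,"wx":0,"wy":0,"wz":0,"claw":0.03},
  {"dx":0,"dy":0,"dz":0,"wx":0,"wy":0,"wz":0,"claw":0.03},
  {"dx":0,"dy":0,"dz":0,"wx":0,"wy":0,"wz":0,"claw":0.05},
  {"dx":0,"dy":0,"dz":0,"wx":0,"wy":0,"wz":0,"claw":0.085},
  {"dx":0,"dy":0,"dz":0,"wx":0,"wy":0,"wz":0,"claw":0.085},
  {"dx":0,"dy":0,"dz":0,"wx":0,"wy":0,"wz":0,"claw":0.085},
  {"dx":0,"dy":0,"dz":-0.04,"wx":0,"wy":0,"wz":0,"claw":0.085},
  {"dx":0,"dy":0,"dz":-0.06,"wx":0,"wy":0,"wz":0,"claw":0.085},
  {"dx":0,"dy":0,"dz":0,"wx":0,"wy":0,"wz":10,"claw":0.085},
  {"dx":0,"dy":0,"dz":0,"wx":0,"wy":0,"wz":10,"claw":0.085},
  {"dx":0,"dy":0,"dz":0,"wx":0,"wy":0,"wz":10,"claw":0.085},
  {"dx":0,"dy":0,"dz":0,"wx":0,"wy":0,"wz":10,"claw":0.085},
  {"dx":0,"dy":0,"dz":0,"wx":0,"wy":0,"wz":10,"claw":0.085},
  {"dx":0,"dy":0,"dz":0,"wx":0,"wy":0,"wz":10,"claw":0.085},
  {"dx":0,"dy":0,"dz":0,"wx":0,"wy":0,"wz":10,"claw":0.085},
  {"dx":0,"dy":0,"dz":0,"wx":0,"wy":0,"wz":10,"claw":0.085},
  {"dx":0,"dy":0,"dz":0,"wx":0,"wy":0,"wz":9.6,"claw":0.085},
  {"dx":0,"dy":0,"dz":0,"wx":0,"wy":0,"wz":0,"claw":0.085},
])

```text
t: 13.32
eef_pos: [0.5428, 0.2976, 0.1309]
tool_rot: [0.0, 0.997, 0.082, 0.0]
contact_force: [-0.3, -0.2, 0.3]
gripper_width: 0.993
grasp_force: 0.0
```

Run:
```python
from h import *
o=get_obs();q=o['tool_rot'];print(o['eef_pos'],q.round(4),np.degrees(2*np.arctan2(q[2],q[1])),o['q'])
p,d,c=wrist();cv2.imwrite('pics/w2.png',p[:,:,::-1])
K=c['intrinsics'];v,u=np.mgrid[0:480,0:640]
X=(np.stack([(u-K[0,2])*d/K[0,0],(v-K[1,2])*d/K[1,1],d],-1)-c['t'])@c['R']
for n,x,y,r,lo,hi in(('roll',.534,.214,.04,.014,.03),('cap',.542,.296,.035,.008,.02)):
    m=(np.hypot(X[...,0]-x,X[...,1]-y)<r)&(X[...,2]>lo)&(X[...,2]<hi)
    P=X[m];print(n,len(P),cv2.minAreaRect(P[:,:2].astype(np.float32)) if len(P)>9 else 0,P.mean(0) if len(P) else 0)
```

```text
[0.54280561 0.29757867 0.13090379] [1.000e-04 9.967e-01 8.160e-02 1.000e-04] 9.35939255409225 [-0.41777472  0.53714122 -0.24756943  1.78606657  0.16979787  0.83901193
 -2.15311211]
roll 3994 ((0.5348871946334839, 0.2150213122367859), (0.05292653292417526, 0.052813731133937836), 51.80328369140625) [0.53630784 0.21580192 0.02003794]
cap 3176 ((0.5432794690132141, 0.29567012190818787), (0.039298590272665024, 0.039169445633888245), 41.052242279052734) [0.54410632 0.29582423 0.01171777]
```

View pics/w2.png

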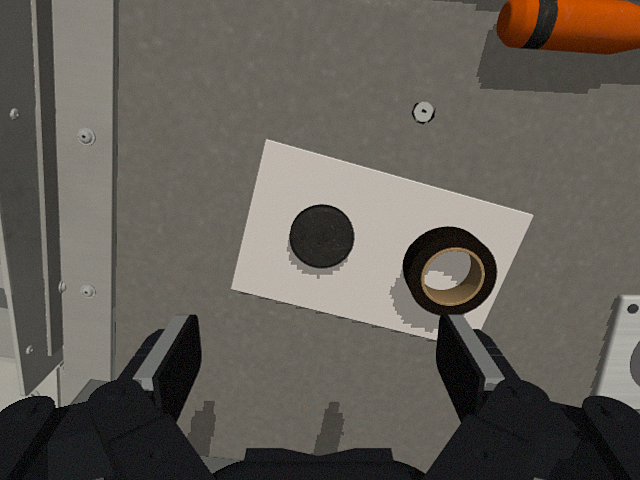

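Both lie flat on the mat, the cap at (322,236) and the roll at (450,270). Next is the gauge block.

Emit:
drive_tool([
  {"dx":-0.0126,"dy":0.0411,"dz":0,"wx":0,"wy":0,"wz":0.3,"claw":0.085},
  {"dx":-0.0126,"dy":0.0411,"dz":0,"wx":0,"wy":0,"wz":0,"claw":0.085},
  {"dx":-0.0126,"dy":0.0411,"dz":0,"wx":0,"wy":0,"wz":0,"claw":0.085},
  {"dx":-0.0126,"dy":0.0411,"dz":0,"wx":0,"wy":0,"wz":0,"claw":0.085},
  {"dx":-0.0126,"dy":0.0411,"dz":0,"wx":0,"wy":0,"wz":0,"claw":0.085},
  {"dx":-0.0126,"dy":0.0411,"dz":0,"wx":0,"wy":0,"wz":0,"claw":0.085},
  {"dx":-0.0126,"dy":0.0411,"dz":0,"wx":0,"wy":0,"wz":0,"claw":0.06},
  {"dx":0,"dy":0,"dz":0.03,"wx":0,"wy":0,"wz":0,"claw":0.06},
  {"dx":0,"dy":0,"dz":0,"wx":0,"wy":0,"wz":0,"claw":0.06},
  {"dx":0,"dy":0,"dz":0,"wx":0,"wy":0,"wz":0,"claw":0.06},
])

```text
t: 14.62
eef_pos: [0.5012, 0.0002, 0.1014]
tool_rot: [-0.0, 0.997, 0.079, 0.0]
contact_force: [0.2, 0.5, 0.0]
gripper_width: 0.703
grasp_force: 0.0
```

Run:
```python
from h import *
o=get_obs();q=o['tool_rot'];print(o['eef_pos'],np.degrees(2*np.arctan2(q[2],q[1])),o['q'].round(2))
p,d,c=wrist();cv2.imwrite('pics/w3.png',p[:,:,::-1])
K=c['intrinsics'];v,u=np.mgrid[0:480,0:640]
X=(np.stack([(u-K[0,2])*d/K[0,0],(v-K[1,2])*d/K[1,1],d],-1)-c['t'])@c['R']
m=(np.hypot(X[...,0]-.5025,X[...,1]+.0004)<.0195)&(X[...,2]>.011)&(X[...,2]<.019)
P=X[m];print(len(P),cv2.minAreaRect(P[:,:2].astype(np.float32)),P.mean(0))
```

```text
[5.01205411e-01 1.77918958e-04 1.01379336e-01] 9.088937371014548 [ 0.05  0.42 -0.21  2.08  0.14  0.65 -1.67]
2080 ((0.5020463466644287, -7.629022002220154e-05), (0.030361909419298172, 0.01999904401600361), 9.557748794555664) [ 5.02791897e-01 -2.69608335e-05  1.52465880e-02]
```

View pics/w3.png

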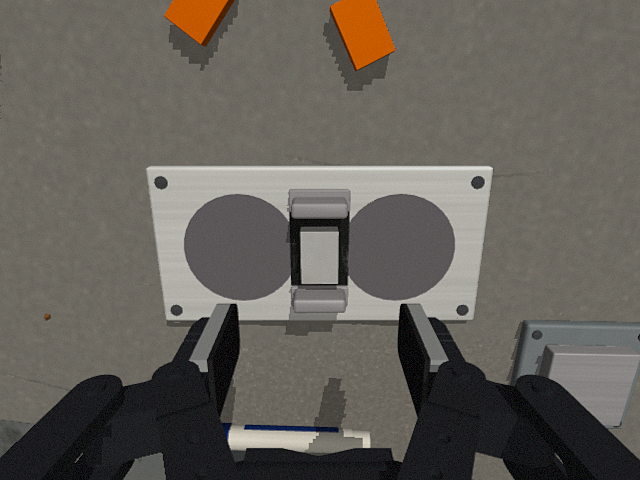

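The bay is clear and the gauge block at (319,256) is well aligned with the fingers.

Emit:
drive_tool([
  {"dx":0.001,"dy":0,"dz":0.03,"wx":0,"wy":0,"wz":0,"claw":0.05},
  {"dx":0,"dy":0,"dz":0.025,"wx":0,"wy":0,"wz":0,"claw":0.04},
  {"dx":0,"dy":0,"dz":0.0142,"wx":0,"wy":0,"wz":0,"claw":0.035},
  {"dx":0,"dy":0,"dz":0,"wx":0,"wy":0,"wz":0,"claw":0.035},
  {"dx":0,"dy":0,"dz":0,"wx":0,"wy":0,"wz":0,"claw":0.012},
  {"dx":0,"dy":0,"dz":0,"wx":0,"wy":0,"wz":0,"claw":0.012},
  {"dx":0,"dy":0,"dz":0,"wx":0,"wy":0,"wz":0,"claw":0.012},
  {"dx":0,"dy":0,"dz":0,"wx":0,"wy":0,"wz":0,"claw":0.012},
], newtons=40)

```text
t: 15.68
eef_pos: [0.5024, -0.0003, 0.0325]
tool_rot: [-0.0, 0.997, 0.078, 0.001]
contact_force: [-0.6, 0.9, 6.8]
gripper_width: 0.218
grasp_force: 40.1
```

Emit:
drive_tool([
  {"dx":0,"dy":0,"dz":-0.03,"wx":0,"wy":0,"wz":0,"claw":0.012},
  {"dx":0,"dy":0,"dz":-0.05,"wx":0,"wy":0,"wz":0,"claw":0.012},
  {"dx":-0.0146,"dy":0.0434,"dz":0,"wx":0,"wy":0,"wz":0,"claw":0.012},
  {"dx":-0.0146,"dy":0.0434,"dz":0,"wx":0,"wy":0,"wz":0,"claw":0.012},
  {"dx":-0.0146,"dy":0.0434,"dz":0,"wx":0,"wy":0,"wz":0,"claw":0.012},
  {"dx":-0.0146,"dy":0.0434,"dz":0,"wx":0,"wy":0,"wz":0,"claw":0.012},
  {"dx":-0.0146,"dy":0.0434,"dz":0,"wx":0,"wy":0,"wz":0,"claw":0.012},
  {"dx":-0.0146,"dy":0.0434,"dz":0,"wx":0,"wy":0,"wz":0,"claw":0.012},
  {"dx":0,"dy":0,"dz":0.03,"wx":0,"wy":0,"wz":0,"claw":0.012},
  {"dx":0,"dy":0,"dz":0,"wx":0,"wy":0,"wz":0,"claw":0.012},
  {"dx":0,"dy":0,"dz":0,"wx":0,"wy":0,"wz":0,"claw":0.012},
])

```text
t: 17.05
eef_pos: [0.4562, -0.2706, 0.0822]
tool_rot: [-0.0, 0.997, 0.079, 0.0]
contact_force: [0.1, 0.6, -0.1]
gripper_width: 0.218
grasp_force: 39.3
```

Run:
```python
from h import *
o=get_obs();q=o['tool_rot'];print(o['eef_pos'],np.degrees(2*np.arctan2(q[2],q[1])),o['gripper_width'])
p,d,c=wrist();cv2.imwrite('pics/w4.png',p[:,:,::-1])
K=c['intrinsics'];v,u=np.mgrid[0:480,0:640]
X=(np.stack([(u-K[0,2])*d/K[0,0],(v-K[1,2])*d/K[1,1],d],-1)-c['t'])@c['R']
m=(np.hypot(X[...,0]-.4564,X[...,1]+.2715)<.045)&(X[...,2]>.015)&(X[...,2]<.021)
P=X[m];print(len(P),cv2.minEnclosingCircle(P[:,:2].astype(np.float32)),P.mean(0))
```

```text
[ 0.45620117 -0.27058367  0.08219951] 9.02102906686893 0.21775024211807137
6925 ((0.4565317630767822, -0.2718656659126282), 0.0280425027012825) [ 0.46472912 -0.27085379  0.01833661]
```

View pics/w4.png

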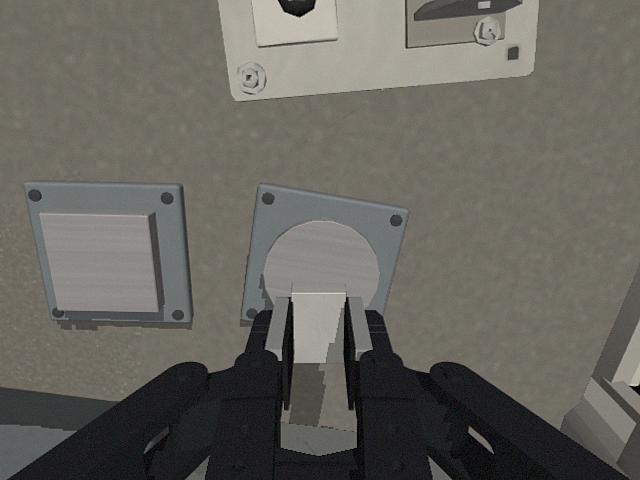

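The gauge is held level over the round table at (322,270). I'll lower and release it.

Emit:
drive_tool([
  {"dx":0,"dy":0.001,"dz":0.02,"wx":0,"wy":0,"wz":0,"claw":0.012},
  {"dx":0,"dy":0,"dz":0.012,"wx":0,"wy":0,"wz":0,"claw":0.012},
  {"dx":0,"dy":0,"dz":0.0055,"wx":0,"wy":0,"wz":0,"claw":0.012},
  {"dx":0,"dy":0,"dz":0,"wx":0,"wy":0,"wz":0,"claw":0.012},
  {"dx":0,"dy":0,"dz":0,"wx":0,"wy":0,"wz":0,"claw":0.03},
  {"dx":0,"dy":0,"dz":0,"wx":0,"wy":0,"wz":0,"claw":0.045},
  {"dx":0,"dy":0,"dz":0,"wx":0,"wy":0,"wz":0,"claw":0.045},
  {"dx":0,"dy":0,"dz":-0.03,"wx":0,"wy":0,"wz":0,"claw":0.045},
  {"dx":0,"dy":0,"dz":-0.05,"wx":0,"wy":0,"wz":0,"claw":0.045},
  {"dx":0,"dy":0,"dz":-0.03,"wx":0,"wy":0,"wz":0,"claw":0.085},
  {"dx":0,"dy":0,"dz":0,"wx":0,"wy":0,"wz":0,"claw":0.085},
])

```text
t: 18.48
eef_pos: [0.4574, -0.2731, 0.1566]
tool_rot: [0.001, 0.997, 0.078, 0.002]
contact_force: [0.7, 0.7, -0.4]
gripper_width: 0.924
grasp_force: 0.0
```

Run:
```python
from h import *
o=get_obs();q=o['tool_rot'];print(o['eef_pos'],np.degrees(2*np.arctan2(q[2],q[1])),o['gripper_width'])
p,d,c=wrist()
K=c['intrinsics'];v,u=np.mgrid[0:480,0:640]
X=(np.stack([(u-K[0,2])*d/K[0,0],(v-K[1,2])*d/K[1,1],d],-1)-c['t'])@c['R']
m=(np.hypot(X[...,0]-.4564,X[...,1]+.2715)<.03)&(X[...,2]>.023)&(X[...,2]<.04)
P=X[m];print(len(P),cv2.minAreaRect(P[:,:2].astype(np.float32)),P.mean(0),P[:,2].std())
```

```text
[ 0.45743854 -0.27309972  0.15659808] 8.933552558002956 0.9242890600640621
1469 ((0.4558555483818054, -0.27219632267951965), (0.030209366232156754, 0.02003099024295807), 9.188130378723145) [ 0.45676801 -0.27199864  0.02727948] 0.0008533175806917021
```

Emit:
drive_tool([
  {"dx":0.0139,"dy":-0.0426,"dz":0,"wx":0,"wy":0,"wz":0,"claw":0.085},
  {"dx":0.0139,"dy":-0.0426,"dz":0,"wx":0,"wy":0,"wz":0,"claw":0.085},
  {"dx":0.0139,"dy":-0.0426,"dz":0,"wx":0,"wy":0,"wz":0,"claw":0.085},
  {"dx":0.0139,"dy":-0.0426,"dz":0,"wx":0,"wy":0,"wz":0,"claw":0.085},
  {"dx":0.0139,"dy":-0.0426,"dz":0,"wx":0,"wy":0,"wz":0,"claw":0.085},
  {"dx":0.0139,"dy":-0.0426,"dz":0,"wx":0,"wy":0,"wz":0,"claw":0.085},
  {"dx":0.0139,"dy":-0.0426,"dz":0,"wx":0,"wy":0,"wz":0,"claw":0.085},
  {"dx":0.0139,"dy":-0.0426,"dz":0,"wx":0,"wy":0,"wz":0,"claw":0.085},
  {"dx":0.0139,"dy":-0.0426,"dz":0,"wx":0,"wy":0,"wz":0,"claw":0.085},
  {"dx":0.0139,"dy":-0.0426,"dz":0,"wx":0,"wy":0,"wz":0,"claw":0.085},
  {"dx":0.0139,"dy":-0.0426,"dz":0,"wx":0,"wy":0,"wz":-10,"claw":0.085},
  {"dx":0,"dy":0,"dz":0,"wx":0,"wy":0,"wz":-10,"claw":0.085},
  {"dx":0,"dy":0,"dz":0,"wx":0,"wy":0,"wz":-10,"claw":0.085},
  {"dx":0,"dy":0,"dz":0,"wx":0,"wy":0,"wz":-10,"claw":0.085},
  {"dx":0,"dy":0,"dz":0,"wx":0,"wy":0,"wz":-10,"claw":0.085},
  {"dx":0,"dy":0,"dz":0,"wx":0,"wy":0,"wz":-10,"claw":0.085},
  {"dx":0,"dy":0,"dz":0,"wx":0,"wy":0,"wz":-10,"claw":0.085},
  {"dx":0,"dy":0,"dz":0,"wx":0,"wy":0,"wz":-10,"claw":0.085},
  {"dx":0,"dy":0,"dz":0,"wx":0,"wy":0,"wz":-10,"claw":0.085},
  {"dx":0,"dy":0,"dz":0,"wx":0,"wy":0,"wz":0,"claw":0.085},
])

```text
t: 21.02
eef_pos: [0.5333, 0.2139, 0.1525]
tool_rot: [-0.001, 0.65, 0.76, -0.001]
contact_force: [-0.0, 0.6, 0.2]
gripper_width: 1.0
grasp_force: 0.0
```

Emit:
drive_tool([
  {"dx":0.0008,"dy":0.0018,"dz":0.045,"wx":0,"wy":0,"wz":0,"claw":0.085},
  {"dx":0,"dy":0,"dz":0.04,"wx":0,"wy":0,"wz":0,"claw":0.085},
  {"dx":0,"dy":0,"dz":0.025,"wx":0,"wy":0,"wz":0,"claw":0.085},
  {"dx":0,"dy":0,"dz":0.0145,"wx":0,"wy":0,"wz":0,"claw":0.085},
  {"dx":0,"dy":0,"dz":0,"wx":0,"wy":0,"wz":0,"claw":0.065},
  {"dx":0,"dy":0,"dz":0,"wx":0,"wy":0,"wz":0,"claw":0.04},
  {"dx":0,"dy":0,"dz":0,"wx":0,"wy":0,"wz":0,"claw":0.04},
  {"dx":0,"dy":0,"dz":0,"wx":0,"wy":0,"wz":0,"claw":0.04},
  {"dx":0,"dy":0,"dz":0,"wx":0,"wy":0,"wz":0,"claw":0.04},
  {"dx":0,"dy":0,"dz":0,"wx":0,"wy":0,"wz":0,"claw":0.04},
])

```text
t: 22.28
eef_pos: [0.5366, 0.2159, 0.0308]
tool_rot: [0.001, 0.65, 0.76, 0.001]
contact_force: [-0.9, -0.7, 5.9]
gripper_width: 0.594
grasp_force: 42.3
```

Emit:
drive_tool([
  {"dx":0,"dy":0,"dz":-0.025,"wx":0,"wy":0,"wz":0,"claw":0.04},
  {"dx":0,"dy":0,"dz":-0.045,"wx":0,"wy":0,"wz":0,"claw":0.04},
  {"dx":-0.0421,"dy":-0.0112,"dz":0,"wx":0,"wy":0,"wz":0,"claw":0.04},
  {"dx":-0.0421,"dy":-0.0112,"dz":0,"wx":0,"wy":0,"wz":0,"claw":0.04},
  {"dx":-0.0421,"dy":-0.0112,"dz":0,"wx":0,"wy":0,"wz":0,"claw":0.04},
  {"dx":-0.0421,"dy":-0.0112,"dz":0,"wx":0,"wy":0,"wz":0,"claw":0.04},
  {"dx":-0.0421,"dy":-0.0112,"dz":0,"wx":0,"wy":0,"wz":0,"claw":0.04},
  {"dx":-0.0421,"dy":-0.0112,"dz":0,"wx":0,"wy":0,"wz":0,"claw":0.04},
  {"dx":0,"dy":0,"dz":0.02,"wx":0,"wy":0,"wz":0,"claw":0.04},
  {"dx":0,"dy":0,"dz":0,"wx":0,"wy":0,"wz":0,"claw":0.04},
  {"dx":0,"dy":0,"dz":0,"wx":0,"wy":0,"wz":0,"claw":0.04},
])

```text
t: 23.65
eef_pos: [0.5089, -0.0428, 0.0798]
tool_rot: [-0.0, 0.649, 0.761, 0.0]
contact_force: [-0.5, 0.0, -0.7]
gripper_width: 0.599
grasp_force: 42.0
```

Emit:
drive_tool([
  {"dx":-0.0012,"dy":0.0004,"dz":0.025,"wx":0,"wy":0,"wz":0,"claw":0.04},
  {"dx":0,"dy":0,"dz":0.013,"wx":0,"wy":0,"wz":0,"claw":0.04},
  {"dx":0,"dy":0,"dz":0.0065,"wx":0,"wy":0,"wz":0,"claw":0.04},
  {"dx":0,"dy":0,"dz":0,"wx":0,"wy":0,"wz":0,"claw":0.04},
  {"dx":0,"dy":0,"dz":0,"wx":0,"wy":0,"wz":0,"claw":0.06},
  {"dx":0,"dy":0,"dz":0,"wx":0,"wy":0,"wz":0,"claw":0.085},
  {"dx":0,"dy":0,"dz":0,"wx":0,"wy":0,"wz":0,"claw":0.085},
  {"dx":0,"dy":0,"dz":0,"wx":0,"wy":0,"wz":0,"claw":0.085},
  {"dx":0,"dy":0,"dz":-0.03,"wx":0,"wy":0,"wz":0,"claw":0.085},
  {"dx":0,"dy":0,"dz":-0.05,"wx":0,"wy":0,"wz":0,"claw":0.085},
  {"dx":0.0413,"dy":0.0108,"dz":0,"wx":0,"wy":0,"wz":0,"claw":0.085},
  {"dx":0.0413,"dy":0.0108,"dz":0,"wx":0,"wy":0,"wz":0,"claw":0.085},
  {"dx":0.0413,"dy":0.0108,"dz":0,"wx":0,"wy":0,"wz":0,"claw":0.085},
  {"dx":0.0413,"dy":0.0108,"dz":0,"wx":0,"wy":0,"wz":0,"claw":0.085},
  {"dx":0.0413,"dy":0.0108,"dz":0,"wx":0,"wy":0,"wz":0,"claw":0.085},
  {"dx":0.0413,"dy":0.0108,"dz":0,"wx":0,"wy":0,"wz":0,"claw":0.085},
  {"dx":0.0413,"dy":0.0108,"dz":0,"wx":0,"wy":0,"wz":0,"claw":0.085},
  {"dx":0.0413,"dy":0.0108,"dz":0,"wx":0,"wy":0,"wz":0,"claw":0.085},
  {"dx":0,"dy":0,"dz":0.03,"wx":0,"wy":0,"wz":0,"claw":0.085},
  {"dx":0,"dy":0,"dz":0,"wx":0,"wy":0,"wz":0,"claw":0.085},
])

```text
t: 26.15
eef_pos: [0.5416, 0.2933, 0.083]
tool_rot: [-0.001, 0.649, 0.76, -0.002]
contact_force: [0.1, 0.3, 0.5]
gripper_width: 1.001
grasp_force: 0.0
```

Emit:
drive_tool([
  {"dx":0.0015,"dy":0.0015,"dz":0.03,"wx":0,"wy":0,"wz":0,"claw":0.085},
  {"dx":0,"dy":0,"dz":0.0255,"wx":0,"wy":0,"wz":0,"claw":0.085},
  {"dx":0,"dy":0,"dz":0,"wx":0,"wy":0,"wz":0,"claw":0.06},
  {"dx":0,"dy":0,"dz":0,"wx":0,"wy":0,"wz":0,"claw":0.045},
  {"dx":0,"dy":0,"dz":0,"wx":0,"wy":0,"wz":0,"claw":0.03},
  {"dx":0,"dy":0,"dz":0,"wx":0,"wy":0,"wz":0,"claw":0.03},
  {"dx":0,"dy":0,"dz":0,"wx":0,"wy":0,"wz":0,"claw":0.03},
  {"dx":0,"dy":0,"dz":0,"wx":0,"wy":0,"wz":0,"claw":0.03},
], newtons=30)

```text
t: 27.15
eef_pos: [0.5454, 0.2963, 0.0316]
tool_rot: [0.001, 0.65, 0.76, 0.001]
contact_force: [0.1, -1.2, 5.9]
gripper_width: 0.415
grasp_force: 29.2
```

Emit:
drive_tool([
  {"dx":0,"dy":0,"dz":-0.02,"wx":0,"wy":0,"wz":0,"claw":0.03},
  {"dx":0,"dy":0,"dz":-0.045,"wx":0,"wy":0,"wz":0,"claw":0.03},
  {"dx":-0.0405,"dy":-0.0146,"dz":0,"wx":0,"wy":0,"wz":0,"claw":0.03},
  {"dx":-0.0405,"dy":-0.0146,"dz":0,"wx":0,"wy":0,"wz":0,"claw":0.03},
  {"dx":-0.0405,"dy":-0.0146,"dz":0,"wx":0,"wy":0,"wz":0,"claw":0.03},
  {"dx":-0.0405,"dy":-0.0146,"dz":0,"wx":0,"wy":0,"wz":0,"claw":0.03},
  {"dx":-0.0405,"dy":-0.0146,"dz":0,"wx":0,"wy":0,"wz":0,"claw":0.03},
  {"dx":-0.0405,"dy":-0.0146,"dz":0,"wx":0,"wy":0,"wz":0,"claw":0.03},
  {"dx":0,"dy":0,"dz":0.02,"wx":0,"wy":0,"wz":0,"claw":0.03},
  {"dx":0,"dy":0,"dz":0,"wx":0,"wy":0,"wz":0,"claw":0.03},
  {"dx":0,"dy":0,"dz":0,"wx":0,"wy":0,"wz":0,"claw":0.03},
])

```text
t: 28.52
eef_pos: [0.4962, 0.044, 0.0753]
tool_rot: [0.0, 0.649, 0.761, 0.001]
contact_force: [0.2, -1.0, 0.4]
gripper_width: 0.413
grasp_force: 29.8
```

Run:
```python
from h import *
p,d,c=wrist();cv2.imwrite('pics/w5.png',p[:,:,::-1])
```

```text
(no output)
```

View pics/w5.png

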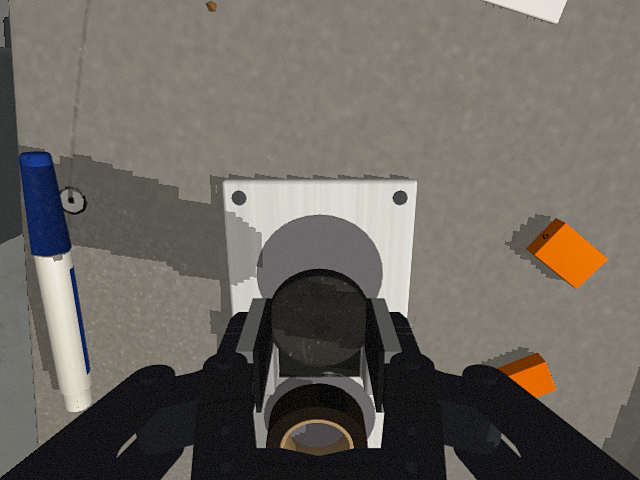

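The cap is held at (320,320), above its inlay. I'll lower it, release and lift.

Emit:
drive_tool([
  {"dx":-0.001,"dy":0.0005,"dz":0.02,"wx":0,"wy":0,"wz":0,"claw":0.03},
  {"dx":0,"dy":0,"dz":0.013,"wx":0,"wy":0,"wz":0,"claw":0.03},
  {"dx":0,"dy":0,"dz":0.0065,"wx":0,"wy":0,"wz":0,"claw":0.03},
  {"dx":0,"dy":0,"dz":0,"wx":0,"wy":0,"wz":0,"claw":0.03},
  {"dx":0,"dy":0,"dz":0,"wx":0,"wy":0,"wz":0,"claw":0.05},
  {"dx":0,"dy":0,"dz":0,"wx":0,"wy":0,"wz":0,"claw":0.08},
  {"dx":0,"dy":0,"dz":0,"wx":0,"wy":0,"wz":0,"claw":0.085},
  {"dx":0,"dy":0,"dz":0,"wx":0,"wy":0,"wz":0,"claw":0.085},
  {"dx":0,"dy":0,"dz":-0.03,"wx":0,"wy":0,"wz":0,"claw":0.085},
  {"dx":0,"dy":0,"dz":-0.05,"wx":0,"wy":0,"wz":0,"claw":0.085},
  {"dx":0,"dy":0,"dz":-0.06,"wx":0,"wy":0,"wz":0,"claw":0.085},
  {"dx":-0.02,"dy":0,"dz":-0.06,"wx":0,"wy":0,"wz":0,"claw":0.085},
  {"dx":-0.025,"dy":0,"dz":0,"wx":0,"wy":0,"wz":0,"claw":0.085},
  {"dx":0,"dy":0,"dz":0,"wx":0,"wy":0,"wz":0,"claw":0.085},
  {"dx":0,"dy":0,"dz":0,"wx":0,"wy":0,"wz":0,"claw":0.085},
])

```text
t: 30.45
eef_pos: [0.5027, -0.0023, 0.2338]
tool_rot: [-0.001, 0.65, 0.76, -0.0]
contact_force: [-0.9, 0.2, -0.0]
gripper_width: 0.995
grasp_force: 0.0
```

Run:
```python
from h import *
o=get_obs();print(o['eef_pos'])
p,d,c=wrist();cv2.imwrite('pics/w6.png',p[:,:,::-1])
K=c['intrinsics'];v,u=np.mgrid[75:470,150:400];D=d[75:470,150:400]
X=(np.stack([(u-K[0,2])*D/K[0,0],(v-K[1,2])*D/K[1,1],D],-1)-c['t'])@c['R']
for n,a,b,r,lo,hi in[('roll',.51,-.0435,.034,.019,.03),('cap',.497,.0427,.028,.0115,.022),('round+g',.4565,-.2715,.05,.0145,.022),('g',.4565,-.2715,.03,.024,.03)]:
    m=(np.hypot(X[...,0]-a,X[...,1]-b)<r)&(X[...,2]>lo)&(X[...,2]<hi);P=X[m]
    if len(P)>9:print(n,len(P),P.mean(0).round(4),P[:,2].std().round(4),cv2.minAreaRect(P[:,:2].astype(np.float32)))
```

```text
[ 0.50269857 -0.00232002  0.23383723]
roll 1919 [ 0.5095 -0.0448  0.0243] 0.0013 ((0.5098750591278076, -0.04579371213912964), (0.05247635394334793, 0.053076475858688354), 40.27945327758789)
cap 1948 [0.4957 0.0418 0.0157] 0.0009 ((0.49564045667648315, 0.04153146967291832), (0.039223071187734604, 0.03862250596284866), 9.7711820602417)
round+g 1048 [ 0.4528 -0.2602  0.0181] 0.0012 ((0.4518730044364929, -0.2664021849632263), (0.05634180083870888, 0.043443333357572556), 42.56648635864258)
g 493 [ 0.4547 -0.27    0.0269] 0.0009 ((0.45580440759658813, -0.2718595266342163), (0.030371269211173058, 0.02187766134738922), 10.102761268615723)
```

View pics/w6.png

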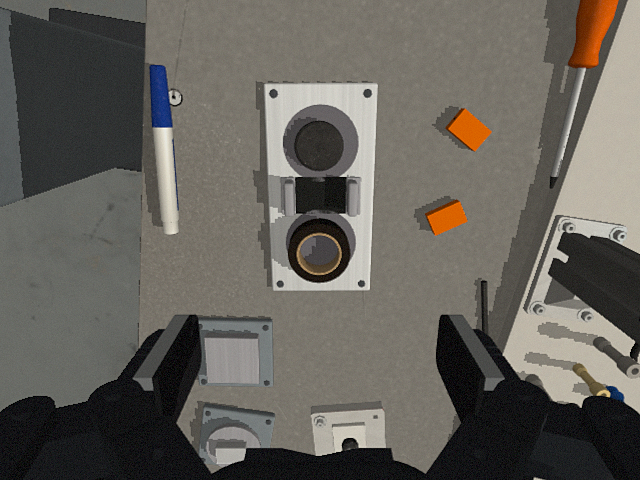

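The roll (319,250) and the cap (320,145) are back within about 2 mm of their starting points. The gauge lies on the round table at (231,450), and the arm is clear.

```bash
python3 -c "
from station import *
print(hand_in())"
```

```text
the job is handed in; nothing more can be done
None
```

The job is handed in; I got no verdict back, but my last measurements put the gauge block flat on the round table about 1 mm from its middle and the roll and cap back on the tray within about 2 mm of where they started, with the marker pen, screwdriver and hex key left alone.

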